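# Build up an optical stack in the V cradle

## Robot

A 6-joint arm with a two-finger parallel gripper is mounted at the origin on the work surface; the furniture and walls round the work are solid. World frame = base frame: x ahead of the robot, y to its left, z up, the work surface at z = 0. Lengths are in m, angles in rad, forces in N, time in s.
With the tool pointing down it reaches from about 0.25 to 0.775 m from the base axis. Payload 4 kg.
Tool frame: the origin (TCP) lies at the very end of the fingers, on their centre line; the grasp point (between the pads) lies 19 mm behind it (bot.grasp_offset is the distance from the TCP to the grasp point, in m); z points along the fingers, y is the direction in which the jaws open and shut (so a half turn about z gives the same grasp; the last joint's range is limited). The gripper opens to 85 mm and grips with 20 to 120 N. Pads are 22 mm wide; open, the fingers measure 114 mm over their backs; the gripper's body (76 mm by 85 mm) begins 54 mm behind the grasp point. The pads swing forward as they close: fully open they stand 13 mm farther back than shut.
Start: joints at [1.189, 0.087, 1.371, -0, 1.684, -0.103], TCP at [0.151, 0.529, 0.194] pointing down, gripper open.
Joint ranges: [-3.1, 3.1], [-0.76, 2.03], [0.27, 2.55], [-1.08, 4.22], [0.17, 2.65], [-2.57, 2.57]. Speed limits (rad/s): [2.79, 2.79, 3.14, 3.14, 3.14, 3.14].

## Interface

Orientations are given as a unit quaternion [x, y, z, w].
In Python, from workcell import bot gives the robot as it stands.
- The arm moves only by the shell command python3 -m jog 'ROWS' [FORCE]. ROWS is text: rows parted by semicolons, each of 7 numbers parted by spaces: the shift along the tool's x, y, z in m, then the turn, a rotation vector about the tool's x, y, z in rad, then the gripper command: -1 is fully open, 1 is shut, values between are in proportion. A call has 1 to 10 rows; each row is the pose to reach, as a shift and turn from the pose measured when the call began, along the tool's axes at that moment; what a row does not reach only later rows make up. A row lasts 1/12 s, in which the tool goes at most 41.7 mm and 7.16 degrees, less where a joint would pass 70% of its speed; a pose out of reach is approached as far as the arm can. A call with a gripper value outside its range is refused whole. The fingers move at their own pace and stop on an object; FORCE is the grip in N (left out, the last holds). Time passes only in rows, so rows that repeat a pose let the fingers close. It gives the time, the measured TCP pose, the force and the opening at its end, in the units of the state.
- bot.observe(): the state, without advancing time (a new reading comes with each control period).
- bot.snapshot(name): name is "scene" or "top"; returns a dict with "color" (384x512x3 uint8, red, green, blue), "z_map" (384x512 float32, m along the optical axis (not along the pixel's ray), 0 where there is no reading), "fovy" (degrees; the focal length in pixels is half the picture's height over the tangent of half this angle, whatever the lens; pixels are square), "cx", "cy" (the principal point, pixels), "D" ([k1, k2, p1, p2, k3] as OpenCV has them; the pictures are not rectified), "view" (4x4, takes a point from world to camera coordinates). Camera axes: x right, y up, looking along -z (the intrinsics and any distortion apply to the point x, -y, -z); pixel columns grow to the right and rows downward; lengths in m; the calibration is good to about 2 mm. A picture is of the moment at which its call begins.
- bot.hand_in(): hands the job in, once; it reports no verdict.
The state is a dict: "time": time; "joint_pos": joint angles; "joint_velocities": joint speeds; "effort": joint torques, N m; "eef_pos": TCP position; "ee_rot": TCP orientation; "contact_force": force on the tool from outside, world axes, zero at the start; "wrist_torque": the same for the moment, N m; "width": finger opening in m.
Only numpy, scipy, OpenCV 4.12 (cv2) and the standard library are available. Lean on these libraries where they do the work, as an engineer would, in place of code of your own. Each camera call takes 0.05 s, during which the arm holds its last target. There are 200 camera calls.

## Task

Move the optical parts from the blue rack into the aluminium V cradle in build order: first the brass spacer, then the green glass lens blank, then the black retaining ring. Starting from the cradle's red end stop they must end up in that order, each lying down in the V and closed up so that spacer touches stop, lens touches spacer and ring touches lens with no gaps; then let go.

Things in the scene. Friction and masses are not known exactly. Their poses are not given: they have to be found in the camera images.
- cradle: Fixed aluminium V cradle, 124 mm long, steel flange 80 wide. Origin: centre of its underside, on the desk; z up; x along the V from red stop to open end. The 45 degree sides meet at z = 10 and end at y = +-27, z = 34 mm; a part lying in it has its axis at y = 0, z = 52.4. Stop face at x = -50 (44 wide, top z = 70), open end x = 62. Closed-up centres: spacer x = -36, lens -11, ring +9.
- stop_face (a point): Point on the red stop's face, on the axis of a lying part: cradle x = -50, y = 0, z = 52.4 mm.
- rack: Fixed blue V rack, 146 mm long, V and flange as the cradle's. Origin: centre of its underside, on the desk; z up; x along the V. Three bays 42 mm long centred at x = -46, 0, +46, with grey cross walls 4 thick, 44 wide, top z = 40. One part lies in each bay, axis along x, a few mm off the bay's centre; which part is where varies.
- spacer: Spacer: plain brass tube, 28 mm long, its 42 mm bore closed with clear film, about 0.12 kg. All three stack parts are 60 mm in diameter and stand on edge, axis level; origin at the part's centre, own x axis = the part's axis (either face may lead). 
- lens: Lens blank: solid green glass disc, 22 mm thick, about 0.14 kg. All three stack parts are 60 mm in diameter and stand on edge, axis level; origin at the part's centre, own x axis = the part's axis (either face may lead). 
- retainer: Retaining ring: black ring, 18 mm long, its 44 mm bore closed with clear film, two small steel-coloured marks on each face, about 0.09 kg. All three stack parts are 60 mm in diameter and stand on edge, axis level; origin at the part's centre, own x axis = the part's axis (either face may lead). 
- divider_back: Grey desk divider: fixed upright wall 28 mm thick, top 338 mm above the desk, along its own level y axis for 0.8 m either side of this origin (at floor level under the wall's middle; x is its normal). Rack and cradle stand behind it as seen from the robot, so the arm reaches over it; the parts lie 60 to 220 mm behind the wall.
Things that resemble listed ones, but are neither listed nor needed, are in the scene too. Several things have the shape of the lens; the one meant has the colours described above.

How it is judged:
By the outcome, as a careful person would: the job done as asked, in the order asked, and still so for the second after the job is handed in, with the robot touching nothing.
It also fails if it takes over 70 s, if anything falls off the work surface, if the arm or the gripper's body presses on something with over 40 N, if the wrist force passes 120 N, or if a joint passes its speed limit or range.

## Working session

There is one attempt and no reset: what is moved stays moved. The work goes in short steps, Python scripts to look and compute and a shell command to move; the robot and the scene stay as the last step left them, time stands still between calls to the robot, and variables do not carry over. Pictures are saved under pics/ and viewed, about 8 in all and at most 12, crops included, and the job is handed in when it is done.

```bash
ls; mkdir -p pics; python3 - <<'E'
from workcell import bot
import cv2,numpy as np
s=bot.observe(); print(s['time'],s['eef_pos'],s['ee_rot'],s['contact_force'],s['width'])
ims=[]
for n in("scene","top"):
    d=bot.snapshot(n); np.savez(f'{n}0.npz',**d); ims.append(d['color'][:,:,::-1])
    print(n,d['fovy'],d['cx'],d['cy'],d['D'],np.round(d['view'],4).tolist())
for n,i in zip(("scene","top"),ims): cv2.imwrite(f'pics/{n}0.png',cv2.resize(i,(800,600),interpolation=cv2.INTER_CUBIC))
E
```

```text
pics
0.0 [0.15113648 0.52822254 0.19233085] [ 1.38946625e-01  9.90299239e-01 -1.08238763e-03 -2.86214279e-04] [0.1884543  0.22676793 0.23412425] 0.08515236012662045
scene 52.519747791018695 250.86840553394558 190.9253891204333 [-0.06178537  0.          0.          0.          0.        ] [[-0.9954, 0.0955, 0.0051, 0.6079], [-0.0728, -0.7909, 0.6076, 0.1363], [0.0621, 0.6044, 0.7943, -1.1009], [0.0, 0.0, 0.0, 1.0]]
top 47.688600662793974 248.2358408800786 190.91229195883415 [0.00546637 0.         0.         0.         0.        ] [[0.0112, -0.9999, 0.0079, -0.1009], [0.9835, 0.0124, 0.1805, -0.52], [-0.1806, 0.0058, 0.9835, -1.2988], [0.0, 0.0, 0.0, 1.0]]
```

View pics/scene0.png

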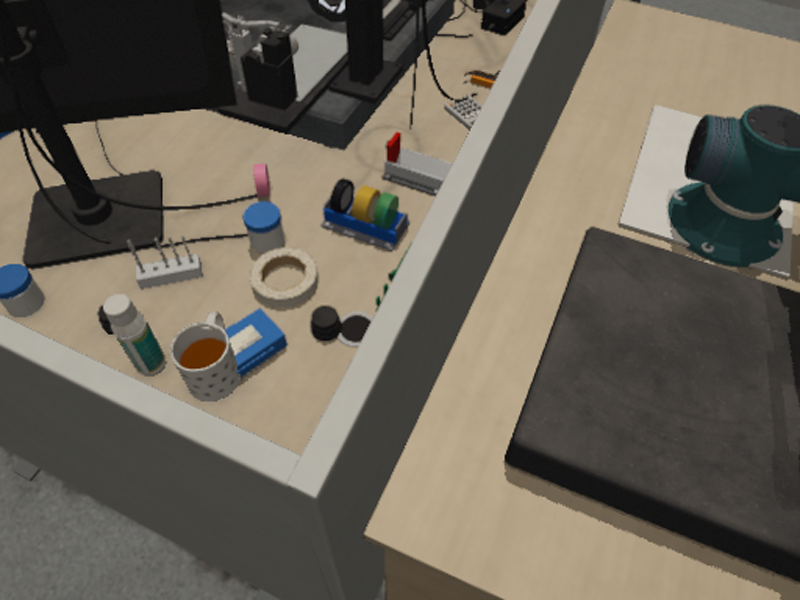

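View pics/top0.png

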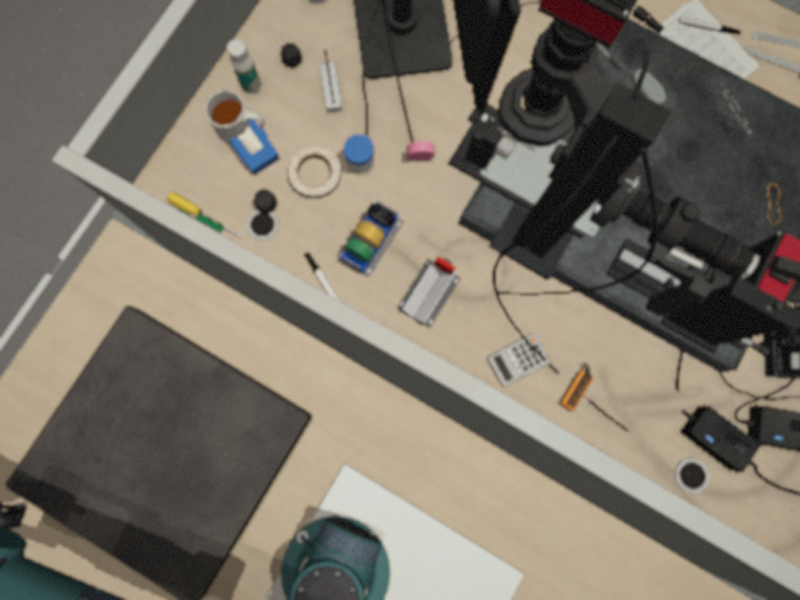

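The scene view shows the rack at about (365,212) with black, brass and green parts, and the cradle with its red stop at (395,150). In the top view the rack is at (370,240) and the cradle at (430,290), stop at (445,265). A pink disc at (262,180) in the scene view is a decoy.

```bash
cat > h.py <<'E'
import numpy as np,cv2
def load(n): return dict(np.load(n+'.npz'))
def cam(d):
    f=d['color'].shape[0]/2/np.tan(np.radians(float(d['fovy']))/2)
    return np.array([[f,0,float(d['cx'])],[0,f,float(d['cy'])],[0,0,1.]]),d['D'].astype(float),d['view']
def ray(d,uv):
    K,D,V=cam(d); n=cv2.undistortPoints(np.array(uv,float).reshape(-1,1,2),K,D)[:,0]
    r=np.c_[n[:,0],-n[:,1],-np.ones(len(n))]@V[:3,:3]
    return -V[:3,:3].T@V[:3,3],r      # r has unit depth
def plane(d,uv,z): o,r=ray(d,uv); return o+r*((z-o[2])/r[:,2])[:,None]
def cloud(d):
    h,w=d['z_map'].shape; v,u=np.mgrid[:h,:w]; o,r=ray(d,np.c_[u.ravel(),v.ravel()])
    P=o+r*d['z_map'].ravel()[:,None]; P[d['z_map'].ravel()==0]=np.nan; return P.reshape(h,w,3)
def tri(da,a,db,b):
    o1,r1=ray(da,[a]);o2,r2=ray(db,[b]); A=np.c_[r1[0],-r2[0]]; t=np.linalg.lstsq(A,o2-o1,rcond=None)[0]
    p,q=o1+t[0]*r1[0],o2+t[1]*r2[0]; return (p+q)/2,np.linalg.norm(p-q)
def proj(d,P):
    K,D,V=cam(d); c=np.atleast_2d(P)@V[:3,:3].T+V[:3,3]; c[:,1:]*=-1
    return cv2.projectPoints(c,np.zeros(3),np.zeros(3),K,D)[0][:,0]
E
python3 - <<'E'
from h import *
S,T=load('scene0'),load('top0')
boxes={'scene':(S,(200,75,290,165)),'top':(T,(205,120,300,215))}
ims=[]
for n,(d,(a,b,c,e)) in boxes.items():
    im=d['color'][b:e,a:c,::-1]; ims.append(cv2.resize(im,(400,400),interpolation=cv2.INTER_CUBIC))
    P=cloud(d); hsv=cv2.cvtColor(d['color'],cv2.COLOR_RGB2HSV); H,s,v=cv2.split(hsv)
    roi=np.zeros(H.shape,bool); roi[b:e,a:c]=1
    ms={'green':(H>40)&(H<85)&(s>90),'brass':(H>15)&(H<32)&(s>140)&(v>90),'red':((H<6)|(H>174))&(s>150),'blue':(H>100)&(H<125)&(s>120),'black':(v<45)}
    for k,m in ms.items():
        m=m&roi; m=cv2.morphologyEx(m.astype(np.uint8),cv2.MORPH_OPEN,np.ones((2,2)))
        nn,l,st,ct=cv2.connectedComponentsWithStats(m)
        for i in range(1,nn):
            if st[i,4]>25:
                q=P[l==i]; print(n,k,st[i],ct[i].round(1),'med',np.nanmedian(q,0).round(3),'lo',np.nanpercentile(q,3,0).round(3),'hi',np.nanpercentile(q,97,0).round(3))
    print(n,'desk z',[P[y,x].round(3).tolist() for x,y in ([(195,120),(250,130)] if n=='scene' else [(240,190),(280,150)])])
cv2.imwrite('pics/crop.png',np.hstack(ims))
E
```

```text
scene green [240 125  14  22 227] [246.7 135.5] med [ 0.62  -0.019  0.066] lo [ 0.601 -0.043  0.024] hi [ 0.636 -0.007  0.083]
scene brass [227 120  15  18 169] [233.4 128.2] med [ 0.654 -0.039  0.076] lo [ 0.635 -0.061  0.06 ] hi [ 0.669 -0.024  0.085]
scene red [249  86   8  18 116] [252.6  95.1] med [ 0.585 -0.206  0.045] lo [ 0.566 -0.29   0.001] hi [ 0.599 -0.184  0.072]
scene blue [209 134  50  23 412] [233.6 144.7] med [ 0.655 -0.03   0.022] lo [ 0.595 -0.063  0.007] hi [0.718 0.    0.041]
scene black [201  76  36  20 475] [216.1  84.5] med [ 0.693 -0.254  0.052] lo [ 0.64  -0.325  0.001] hi [ 0.736 -0.234  0.084]
scene black [210 116  17  21 165] [217.6 126.2] med [ 0.695 -0.061  0.065] lo [ 0.674 -0.092  0.018] hi [ 0.712 -0.049  0.083]
scene desk z [[0.762, -0.164, 0.0], [0.611, -0.027, 0.076]]
top green [223 153  16  15 140] [230.7 160.2] med [ 0.613 -0.04   0.075] lo [ 0.6   -0.061  0.03 ] hi [ 0.63  -0.018  0.083]
top brass [229 143  16  15 140] [237.1 149.8] med [ 0.645 -0.059  0.077] lo [ 0.629 -0.08   0.054] hi [ 0.662 -0.037  0.084]
top red [280 166  11   9  58] [285.  170.3] med [ 0.585 -0.208  0.063] lo [ 0.577 -0.222  0.028] hi [ 0.595 -0.195  0.075]
top blue [221 162  16  13  70] [228.6 167.3] med [ 0.603 -0.032  0.022] lo [ 0.583 -0.052  0.005] hi [ 0.616 -0.008  0.037]
top black [237 133   8   5  27] [240.4 134.9] med [ 0.694 -0.067  0.079] lo [ 0.688 -0.079  0.042] hi [ 0.698 -0.057  0.088]
top black [247 137   6   8  34] [249.4 140.3] med [ 0.678 -0.095  0.069] lo [ 0.672 -0.105  0.041] hi [ 0.686 -0.089  0.078]
top desk z [[0.533, -0.068, -0.004], [0.669, -0.198, -0.005]]
```

View pics/crop.png

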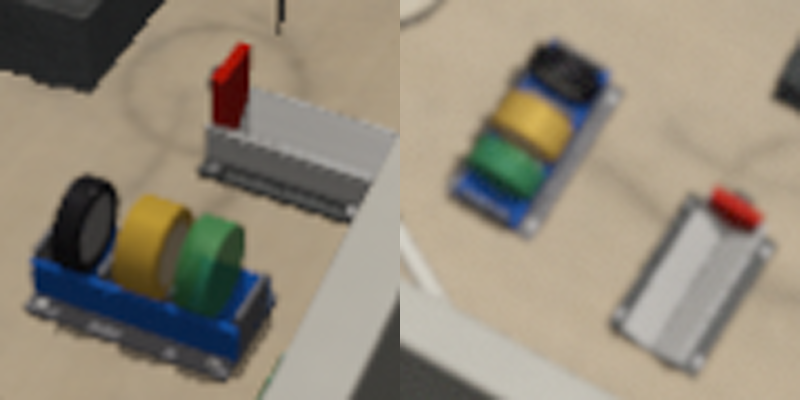

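The crop shows the rack with, from near to far, the solid green lens at crop px (505,165), the brass spacer at (535,125) and the black ring with bore at (565,72). The pink and loose black discs elsewhere don't match, and this green disc is the only solid green one. The cradle's red stop is on its far end, at (735,208). Next I measure the axes.

```bash
python3 - <<'E'
from h import *
S,T=load('scene0'),load('top0')
def fit(P,c,r,zlo,zhi,tag):
    q=P.reshape(-1,3); q=q[~np.isnan(q).any(1)]; m=(np.hypot(*(q[:,:2]-c).T)<r)&(q[:,2]>zlo)&(q[:,2]<zhi); q=q[m]
    (x,y),(w,h),a=cv2.minAreaRect((q[:,:2]*1000).astype(np.float32)); print(tag,len(q),'c',round(x,1),round(y,1),'wh',round(w,1),round(h,1),'ang',round(a,1))
for n,d in(('S',S),('T',T)):
    P=cloud(d)
    fit(P,(.65,-.06),.11,.012,.1,n+' rack'); fit(P,(.55,-.19),.085,.012,.1,n+' cradle')
    q=P.reshape(-1,3); m=(abs(q[:,2]-.338)<.012)&(q[:,0]<.75)&(q[:,0]>.1)&(abs(q[:,1])<.45); q=q[m]
    # wall line
    (vx,vy,x0,y0)=cv2.fitLine(q[:,:2].astype(np.float32),cv2.DIST_HUBER,0,.01,.01).ravel(); nn=np.array([-vy,vx]); nn*=np.sign(nn@[x0,y0])
    print(n,'wall',len(q),'normal ang',np.degrees(np.arctan2(nn[1],nn[0])),'dist',nn@[x0,y0],'spread',np.percentile((q[:,:2]@nn),[3,97]),'z',np.median(q[:,2]))
    hsv=cv2.cvtColor(d['color'],cv2.COLOR_RGB2HSV); H,s,v=cv2.split(hsv)
# two-view triangulation of distinct points: colour blobs' top/silhouette extremes checked by circles
    # part lying: points with z>60 split by colour; crest
    for k,m in {'green':(H>40)&(H<85)&(s>90),'brass':(H>15)&(H<32)&(s>140)&(v>90),'black':(v<60)}.items():
        q=P[m]; q=q[(np.hypot(q[:,0]-.65,q[:,1]+.055)<.09)&(q[:,2]>.045)]
        (x,y),(w,h),a=cv2.minAreaRect((q[:,:2]*1000).astype(np.float32)); print('  ',k,len(q),round(x,1),round(y,1),round(w,1),round(h,1),round(a,1),'ztop',np.percentile(q[:,2],95).round(4))
E
```

```text
S rack 1321 c 656.8 -52.8 wh 58.8 143.3 ang 60.3
S cradle 757 c 548.7 -177.2 wh 57.3 127.7 ang 58.5
S wall 401 normal ang -32.529705 dist 0.3913255 spread [0.37599181 0.40811835] z 0.3332307781317971
   green 206 623.4 -34.8 60.0 33.5 65.1 ztop 0.0834
   brass 167 654.8 -47.8 49.3 28.9 57.3 ztop 0.0842
   black 248 656.2 -50.5 57.7 104.5 56.9 ztop 0.0823
T rack 823 c 654.9 -56.8 wh 75.2 142.4 ang 60.0
T cradle 657 c 547.0 -180.1 wh 74.4 131.7 ang 59.9
T wall 1885 normal ang -30.61478 dist 0.39858782 spread [0.38258117 0.70916598] z 0.3468170138309885
   green 134 617.3 -37.4 50.7 20.7 59.4 ztop 0.0828
   brass 142 650.0 -55.0 51.1 24.8 60.9 ztop 0.0837
   black 104 665.6 -49.4 47.4 105.7 36.3 ztop 0.084
```

```bash
cat >> h.py <<'E'
from scipy.spatial.transform import Rotation as R
AX=np.array([.866,-.5]); NY=np.array([.5,.866]); YAW=150.
def goal(p,yaw=YAW):
    from workcell import bot
    s=bot.observe(); r=R.from_quat(s['ee_rot']); g=R.from_euler('z',yaw,degrees=True)*R.from_matrix(np.diag([1,-1,-1.]))
    print('t',round(s['time'],2),'pos',np.round(s['eef_pos'],4),'F',np.round(s['contact_force'],1),'w',round(s['width'],4),'q',np.round(s['joint_pos'],2))
    print('shift',np.round(r.inv().apply(np.array(p)-s['eef_pos']),4),'turn',np.round((r.inv()*g).as_rotvec(),4))
E
python3 -m jog '0 0 -.26 0 0 0 -1;0 0 -.26 0 0 0 -1;0 0 -.26 0 0 0 -1;0 0 -.26 0 0 0 -1;0 0 -.26 0 0 0 -1;0 0 -.26 0 0 0 -1;0 0 -.26 0 0 0 -1;0 0 -.26 0 0 0 -1;0 0 -.26 0 0 0 -1'
python3 - <<'E'
from h import *
goal([.654,-.053,.45])
for n in('scene0','top0'):
    d=load(n); P=cloud(d); hsv=cv2.cvtColor(d['color'],cv2.COLOR_RGB2HSV); H,s,v=cv2.split(hsv)
    c=np.array([.6568,-.0528] if n[0]=='s' else [.6549,-.0568])
    for k,m in {'green':(H>40)&(H<85)&(s>90),'brass':(H>15)&(H<32)&(s>140)&(v>90),'black':(v<60)}.items():
        q=P[m]; q=q[(np.hypot(q[:,0]-.65,q[:,1]+.055)<.09)&(q[:,2]>.074)]; a=(q[:,:2]-c)@AX*1000; l=(q[:,:2]-c)@NY*1000
        if k=='black': l=l[a>20];a=a[a>20]
        print(n,k,len(a),'axial',np.percentile(a,[3,50,97]).round(1),'lat',np.percentile(l,[3,50,97]).round(1))
E
```

```text
time: 0.85
eef_pos: [0.1515, 0.5291, 0.4522]
ee_rot: [0.139, 0.99, -0.001, -0.0]
contact_force: [0.4, 0.1, -0.0]
width: 0.085
t 0.85 pos [0.1515 0.5291 0.4522] F [ 0.4  0.1 -0. ] w 0.085 q [ 1.19  0.2   0.72  0.    2.22 -0.1 ]
shift [-0.6433 -0.4213  0.0028] turn [-0.0017  0.      0.2448]
scene0 green 96 axial [-52.6 -43.6 -32.9] lat [-17.8   4.7  18.4]
scene0 brass 112 axial [-17.9  -5.7   7.1] lat [-18.1   4.9  18. ]
scene0 black 71 axial [34.4 40.5 48.8] lat [-18.3   4.3  18.4]
top0 green 81 axial [-51.7 -43.3 -32.6] lat [-17.9   0.6  18.8]
top0 brass 99 axial [-17.   -5.8   5. ] lat [-19.4  -0.3  19.5]
top0 black 62 axial [35.  42.4 49.9] lat [-20.4  -3.4  17.5]
```

```bash
python3 -m jog '-.32 -.21 0 0 0 .12 -1;-.32 -.21 0 0 0 .12 -1;-.32 -.21 0 0 0 .12 -1;-.32 -.21 0 0 0 .12 -1;-.32 -.21 0 0 0 .12 -1;-.32 -.21 0 0 0 .12 -1;-.32 -.21 0 0 0 .12 -1;-.32 -.21 0 0 0 .12 -1;-.32 -.21 0 0 0 .12 -1;-.32 -.21 0 0 0 .12 -1'
python3 -c "
from h import *
goal([.651,-.052,.42])"
```

```text
time: 1.68
eef_pos: [0.4044, 0.2347, 0.4482]
ee_rot: [0.202, 0.979, -0.004, -0.003]
contact_force: [0.4, -0.0, -0.3]
width: 0.0854
t 1.68 pos [0.4044 0.2347 0.4482] F [ 0.4 -0.  -0.3] w 0.0854 q [ 0.41  0.01  0.94 -0.    2.2  -0.76]
shift [-0.3401 -0.1654  0.0284] turn [-0.0087 -0.003   0.1165]
```

```bash
python3 -m jog '-.34 -.165 .01 -.009 -.003 .1165 -1;-.34 -.165 .01 -.009 -.003 .1165 -1;-.34 -.165 .01 -.009 -.003 .1165 -1;-.34 -.165 .01 -.009 -.003 .1165 -1;-.34 -.165 .01 -.009 -.003 .1165 -1;-.34 -.165 .01 -.009 -.003 .1165 -1;-.34 -.165 .01 -.009 -.003 .1165 -1;-.34 -.165 .01 -.009 -.003 .1165 -1;-.34 -.165 .01 -.009 -.003 .1165 -1;-.34 -.165 .01 -.009 -.003 .1165 -1'
python3 -c "
from h import *
goal([.651,-.052,.20])"
```

```text
time: 2.52
eef_pos: [0.6551, -0.0566, 0.4289]
ee_rot: [0.262, 0.965, -0.001, -0.006]
contact_force: [1.5, 0.3, -1.5]
width: 0.0853
t 2.52 pos [ 0.6551 -0.0566  0.4289] F [ 1.5  0.3 -1.5] w 0.0853 q [-0.17  0.49  0.39 -0.    2.28 -1.21]
shift [0.0032 0.0031 0.2289] turn [-0.0053 -0.0115 -0.006 ]
```

```bash
python3 -m jog '.003 .003 .25 -.005 -.0115 -.006 -1;.003 .003 .25 -.005 -.0115 -.006 -1;.003 .003 .25 -.005 -.0115 -.006 -1;.003 .003 .25 -.005 -.0115 -.006 -1;.003 .003 .25 -.005 -.0115 -.006 -1;.003 .003 .25 -.005 -.0115 -.006 -1;.003 .003 .25 -.005 -.0115 -.006 -1;.003 .003 .25 -.005 -.0115 -.006 -1'
python3 - <<'E'
from h import *
from workcell import bot
goal([.651,-.052,.033])
ims=[]
for n,b in(('scene',(150,20,330,180)),('top',(150,80,330,240))):
    d=bot.snapshot(n); np.savez(n+'1.npz',**d); ims.append(cv2.resize(d['color'][b[1]:b[3],b[0]:b[2],::-1],(400,356),interpolation=cv2.INTER_CUBIC))
cv2.imwrite('pics/above.png',np.hstack(ims))
E
```

```text
time: 3.18
eef_pos: [0.6467, -0.051, 0.1708]
ee_rot: [0.259, 0.966, -0.001, -0.008]
contact_force: [0.4, 0.5, -0.0]
width: 0.0851
t 3.18 pos [ 0.6467 -0.051   0.1708] F [ 0.4  0.5 -0. ] w 0.0851 q [-0.17  0.33  1.13 -0.    1.7  -1.21]
shift [-0.0062  0.002   0.1378] turn [-0.0054 -0.0143  0.0004]
```

View pics/above.png

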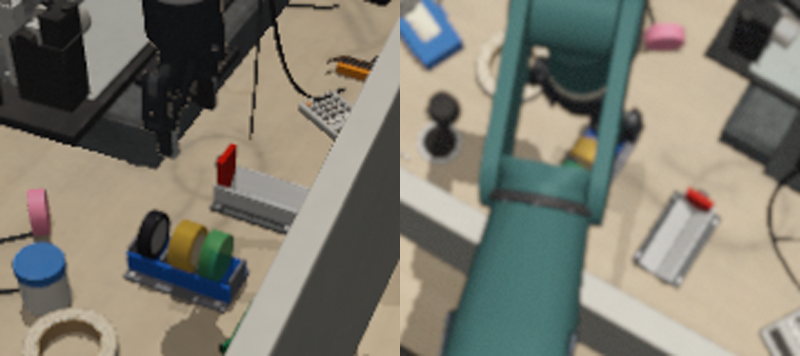

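```bash
python3 - <<'E'
from h import *
d=load('scene1'); print('tcp px scene',proj(d,[[.6467,-.051,.1708]]),'crop',(proj(d,[[.6467,-.051,.1708]])-[150,20])*2.22)
Q=[(.087,1.371,.550,.1928),(.2,.72,.5504,.4522),(.01,.94,.4676,.4482),(.49,.39,.6575,.4289),(.33,1.13,.6487,.1708)]
A=[];b=[]
for q2,q3,r,z in Q:
    A+= [[np.sin(q2),np.sin(q2+q3),1,0],[np.cos(q2),np.cos(q2+q3),0,1]]; b+=[r,z]
x,res,_,_=np.linalg.lstsq(np.array(A),np.array(b),rcond=None); print('L1,L2,r0,z0',x,res, 'fit',(np.array(A)@x-b).round(3))
P=cloud(load('top1')); q=P.reshape(-1,3); n=np.array([.866,-.5]); 
s=q[:,:2]@n; m=(abs(s-.392)<.03)&(q[:,2]>.38); 
print('forearm top over wall',np.nanpercentile(q[m],[5,50,95],axis=0).round(3).tolist())
d=load('scene1');P=cloud(d);q=P.reshape(-1,3);s=q[:,:2]@n;m=(abs(s-.392)<.03)&(q[:,2]>.36);print(m.sum(), np.nanmin(q[m],0) if m.any() else '')
E
```

```text
tcp px scene [[234.72791295  96.27801927]] crop [[188.09596676 169.33720277]]
L1,L2,r0,z0 [ 0.45167194  0.50118887  0.0385895  -0.30070653] [0.00358392] fit [ 0.026  0.013 -0.023 -0.007 -0.017 -0.006 -0.02  -0.012  0.034  0.011]
forearm top over wall [[0.401, -0.058, 0.538], [0.442, -0.019, 0.562], [0.487, 0.026, 0.57]]
0
```

```bash
python3 - <<'E'
from h import *
d=load('scene1');P=cloud(d);q=P.reshape(-1,3);a=(q[:,:2]-[.6467,-.051]); m=(np.hypot(*a.T)<.08)&(q[:,2]>.11)
q=q[m];a=a[m];l=a@NY*1000;x=a@AX*1000
for z in np.arange(.12,.36,.02):
    k=abs(q[:,2]-z)<.01
    if k.sum()>2: print(z.round(2),k.sum(),'lat',np.percentile(l[k],[2,98]).round(0),'ax',np.percentile(x[k],[2,98]).round(0))
im=d['color'][20:140,190:290,::-1].copy(); u=np.argwhere((d['z_map']>0)&False)
im=cv2.resize(im,(600,720)[:2],interpolation=cv2.INTER_CUBIC)[:600]
p=(proj(d,[[.6467,-.051,.1708],[.6467,-.051,.19]])-[190,20])*6
for c in p: cv2.circle(im,(int(c[0]),int(c[1])),4,(0,0,255),-1)
cv2.imwrite('pics/tip.png',im)
E
```

```text
0.22 24 lat [-46.  52.] ax [-10.  11.]
0.24 130 lat [-46.  57.] ax [-11.  11.]
0.26 94 lat [-55.  56.] ax [-12.   8.]
0.28 237 lat [-70.  74.] ax [-16.  11.]
0.3 250 lat [-67.  71.] ax [-18.  11.]
0.32 300 lat [-64.  69.] ax [-18.  10.]
0.34 200 lat [-2. 39.] ax [-35.  25.]
```

View pics/tip.png

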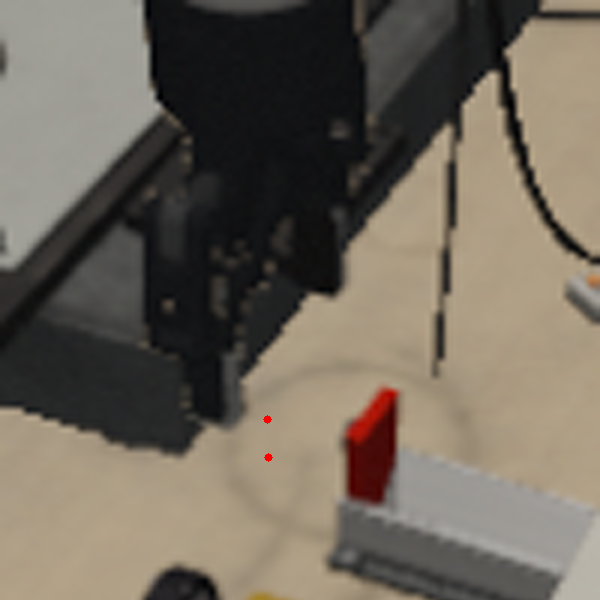

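```bash
python3 - <<'E'
from h import *
from workcell import bot
d=bot.snapshot('scene'); np.savez('scene2.npz',**d); s=bot.observe(); print(s['time'],s['eef_pos'],s['joint_velocities'])
d1=load('scene1'); print('diff',np.abs(d['color'].astype(int)-d1['color'])[20:140,190:290].mean())
for L in(.046,-.046):
  for z in(.17,.184,.2,.215): print(L,z,((proj(d,[[.6467+L*.5,-.051+L*.866,z]])-[190,20])*6).round(0))
P=cloud(d);q=P.reshape(-1,3);a=(q[:,:2]-s['eef_pos'][:2]); m=(np.hypot(*a.T)<.08)&(q[:,2]>.11); print(np.nanpercentile(q[m][:,2],[0,.5,2,5]))
E
```

```text
3.3333 [ 0.65261087 -0.05223229  0.18257901] [-9.70370970e-04 -1.93019462e-02 -3.94466534e-02  4.48277275e-04
 -4.38026373e-03  9.35563215e-05]
diff 2.51475
0.046 0.17 [[218. 526.]]
0.046 0.184 [[216. 499.]]
0.046 0.2 [[215. 467.]]
0.046 0.215 [[213. 436.]]
-0.046 0.17 [[316. 396.]]
-0.046 0.184 [[316. 369.]]
-0.046 0.2 [[315. 337.]]
-0.046 0.215 [[315. 306.]]
[0.23228149 0.23588967 0.24283791 0.25378103]
```

Measured fingertips sit about 40 mm higher than the TCP reading; I'll shut the jaws once in free air to see whether that's the swing of the pads.

```bash
python3 -m jog '0 0 0 0 0 0 1;0 0 0 0 0 0 1;0 0 0 0 0 0 1;0 0 0 0 0 0 1;0 0 0 0 0 0 1;0 0 0 0 0 0 1;0 0 0 0 0 0 1;0 0 0 0 0 0 1' 30
python3 - <<'E'
from h import *
from workcell import bot
d=bot.snapshot('scene'); np.savez('scene3.npz',**d); s=bot.observe(); p=s['eef_pos']; print(s['time'],p,s['width'],bot.grasp_offset)
P=cloud(d);q=P.reshape(-1,3);a=(q[:,:2]-p[:2]); m=(np.hypot(*a.T)<.08)&(q[:,2]>.11); q=q[m];a=a[m]; print(np.nanpercentile(q[:,2],[0,.5,2,5]))
k=q[:,2]<q[:,2].min()+.03; print('low pts lat/ax',np.median(a[k]@NY),np.median(a[k]@AX))
im=cv2.resize(d['color'][20:120,190:290,::-1],(600,600),interpolation=cv2.INTER_CUBIC)
for c in (proj(d,[p,p+[0,0,.02],p+[0,0,.04]])-[190,20])*6: cv2.circle(im,(int(c[0]),int(c[1])),4,(0,0,255),-1)
cv2.imwrite('pics/tip2.png',im)
E
```

```text
time: 4.0
eef_pos: [0.6525, -0.0522, 0.1823]
ee_rot: [0.259, 0.966, 0.0, 0.003]
contact_force: [-0.2, -0.2, -1.2]
width: 0.0
4.05 [ 0.65252044 -0.05220866  0.18229427] -0.0001272450527499481 0.0187
[0.22207001 0.22807001 0.23786126 0.25504546]
low pts lat/ax 0.006877813708793574 -0.007318225183915141
```

View pics/tip2.png

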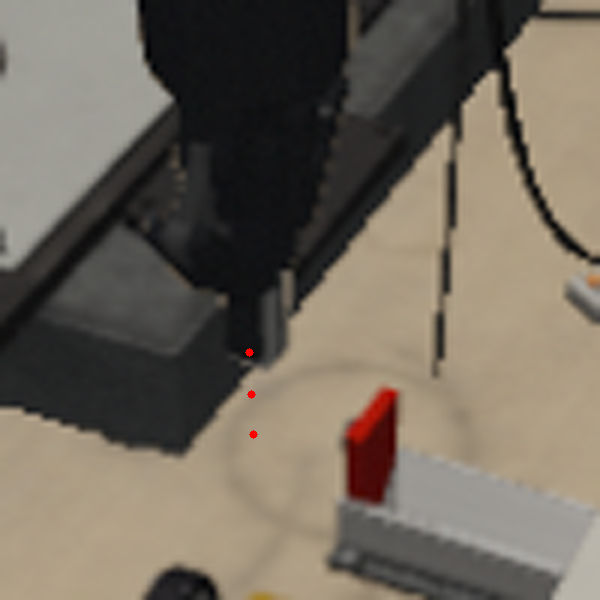

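```bash
python3 -m jog '0 0 0 0 0 0 -1;0 0 0 0 0 0 -1;0 0 0 0 0 0 -1;0 0 .04 0 0 0 -1;0 0 .08 0 0 0 -1;0 0 .1 0 0 0 -1;0 0 .1 0 0 0 -1;0 0 .1 0 0 0 -1;0 0 .1 0 0 0 -1;0 0 .1 0 0 0 -1'
python3 - <<'E'
from h import *
from workcell import bot
goal([.651,-.052,.04])
d=bot.snapshot('scene'); np.savez('scene4.npz',**d); s=bot.observe(); p=s['eef_pos']
P=cloud(d);q=P.reshape(-1,3);H,S_,V=cv2.split(cv2.cvtColor(d['color'],cv2.COLOR_RGB2HSV)); dark=((S_<90)).ravel()
a=(q[:,:2]-p[:2]); m=(np.hypot(*a.T)<.08)&(q[:,2]>.095)&dark; print('zlow',np.nanpercentile(q[m][:,2],[0,.5,2,5]))
w=(abs(q[:,:2]@AX-.392)<.01)&(abs(q[:,1])<.4)&(q[:,2]>.2); print('wall z',np.nanpercentile(q[w][:,2],[5,50,95]))
im=cv2.resize(d['color'][40:160,190:290,::-1],(500,600),interpolation=cv2.INTER_CUBIC)
for c in (proj(d,[p,p+[0,0,.02],p+[0,0,.04]])-[190,40])*5: cv2.circle(im,(int(c[0]),int(c[1])),3,(0,0,255),-1)
cv2.imwrite('pics/tip3.png',im)
E
```

```text
time: 4.88
eef_pos: [0.6551, -0.0527, 0.0859]
ee_rot: [0.259, 0.966, 0.0, 0.006]
contact_force: [-0.1, -0.9, 0.9]
width: 0.0855
t 4.88 pos [ 0.6551 -0.0527  0.0859] F [-0.1 -0.9  0.9] w 0.0855 q [-0.17  0.36  1.26 -0.    1.51 -1.21]
shift [ 0.0043 -0.0016  0.0459] turn [0.0037 0.0105 0.0002]
zlow [0.13734392 0.1413379  0.14809957 0.15917031]
wall z [0.20759843 0.25757369 0.33134398]
```

View pics/tip3.png

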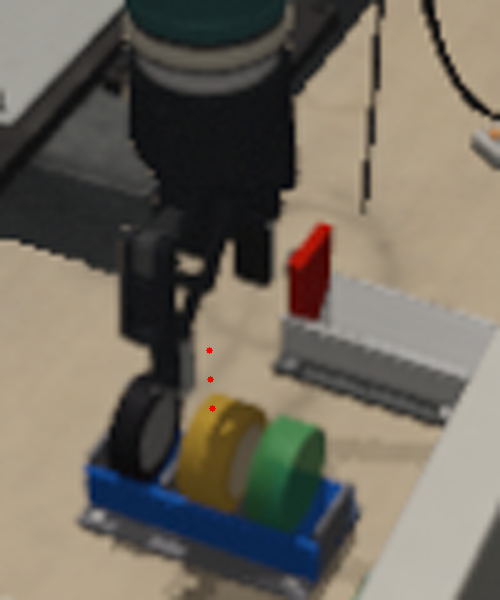

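Shut-tip checks agree between depth and image: the visible fingertips are about 37 mm above the reported TCP. (Picture: tips at (180,385) and (255,283), brass top at (235,400).) I'll descend in steps and go by pictures and forces.

```bash
python3 -m jog '.004 -.001 .02 .004 .01 0 -1;.004 -.001 .035 .004 .01 0 -1;.004 -.001 .046 .004 .01 0 -1;.004 -.001 .046 .004 .01 0 -1;.004 -.001 .046 .004 .01 0 -1'
python3 - <<'E'
from h import *
from workcell import bot
goal([.651,-.052,.01])
d=bot.snapshot('scene'); np.savez('scene5.npz',**d); s=bot.observe(); p=s['eef_pos']
im=cv2.resize(d['color'][70:170,190:290,::-1],(600,600),interpolation=cv2.INTER_CUBIC)
cv2.imwrite('pics/tip4.png',im)
E
```

```text
time: 5.35
eef_pos: [0.6515, -0.0516, 0.04]
ee_rot: [0.259, 0.966, -0.0, 0.0]
contact_force: [1.1, 0.2, 0.3]
width: 0.0853
t 5.35 pos [ 0.6515 -0.0516  0.04  ] F [1.1 0.2 0.3] w 0.0853 q [-0.17  0.39  1.32 -0.    1.44 -1.21]
shift [ 0.0003 -0.0006  0.03  ] turn [-0.0004  0.0002  0.0001]
```

View pics/tip4.png

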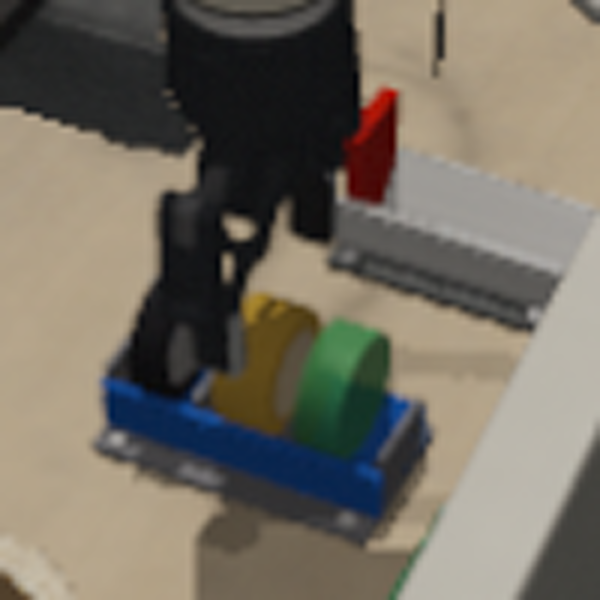

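```bash
python3 - <<'E'
from h import *
d=load('scene5'); p=np.array([.6515,-.0516])
for z in(.04,.053,.07,.09):
  for L in(.0425,.05):
    print(z,L,[((proj(d,[[*(p+L*NY+a*AX),z]])[0]-[190,70])*6).round(0).tolist() for a in(-.011,.011)])
P=cloud(d)
for x,y in((225,362),(212,350),(235,345),(222,320),(215,280)):
    q=P[int(70+y/6),int(190+x/6)]; print((x,y),q.round(4),'lat,ax',((q[:2]-p)@NY*1000).round(1),((q[:2]-p)@AX*1000).round(1))
c=[.6568,-.0528]
print('rack line check: brass crest centre px',((proj(d,[[.651,-.052,.082],[.651,-.052,.0524]])-[190,70])*6).round(0).tolist())
E
```

```text
0.04 0.0425 [[246.0, 455.0], [201.0, 440.0]]
0.04 0.05 [[238.0, 467.0], [194.0, 451.0]]
0.053 0.0425 [[245.0, 435.0], [200.0, 420.0]]
0.053 0.05 [[237.0, 446.0], [192.0, 431.0]]
0.07 0.0425 [[243.0, 407.0], [198.0, 392.0]]
0.07 0.05 [[236.0, 418.0], [190.0, 403.0]]
0.09 0.0425 [[242.0, 373.0], [196.0, 358.0]]
0.09 0.05 [[234.0, 385.0], [188.0, 370.0]]
(225, 362) [ 0.6714 -0.0019  0.1057] lat,ax 53.0 -7.7
(212, 350) [ 0.676  -0.003   0.1119] lat,ax 54.4 -3.0
(235, 345) [ 0.6659 -0.0038  0.1136] lat,ax 48.6 -11.4
(222, 320) [ 0.6703 -0.0066  0.1248] lat,ax 48.3 -6.2
(215, 280) [0.6744 0.0116 0.1643] lat,ax 66.2 -11.8
rack line check: brass crest centre px [[264.0, 317.0], [266.0, 366.0]]
```

Decisive, harmless test: half-close towards 54 mm. If the pads stop at 60 they're at the part; if they reach 54 they're still above it.

```bash
python3 -m jog '0 0 0 0 0 0 -.27;0 0 0 0 0 0 -.27;0 0 0 0 0 0 -.27;0 0 0 0 0 0 -.27;0 0 0 0 0 0 -.27;0 0 0 0 0 0 -.27' 20
```

```text
time: 5.9
eef_pos: [0.6522, -0.0517, 0.041]
ee_rot: [0.259, 0.966, -0.0, 0.001]
contact_force: [-0.1, -0.1, 0.7]
width: 0.0542
```

Reached 54 mm freely, so the pads are really above the part: the reported z is about 37 mm too low. I use the camera-measured tip height from here on.

```bash
python3 -m jog '0 0 0 0 0 0 -1;0 0 0 0 0 0 -1;0 0 0 0 0 0 -1;0 0 0 0 0 0 -1;0 0 .012 0 0 0 -1;0 0 .024 0 0 0 -1;0 0 .034 0 0 0 -1;0 0 .042 0 0 0 -1;0 0 .044 0 0 0 -1;0 0 .044 0 0 0 -1'
python3 - <<'E'
from h import *
from workcell import bot
goal([.651,-.052,.01])
d=bot.snapshot('scene'); np.savez('scene6.npz',**d)
im=cv2.resize(d['color'][70:170,190:290,::-1],(600,600),interpolation=cv2.INTER_CUBIC)
cv2.imwrite('pics/tip5.png',im)
P=cloud(d).reshape(-1,3);V=cv2.cvtColor(d['color'],cv2.COLOR_RGB2HSV)[:,:,1].ravel()
a=(P[:,:2]-[.6515,-.0516]);l=a@NY;x=a@AX;m=(l>.04)&(l<.07)&(abs(x)<.016)&(P[:,2]>.045)&(V<80);print('near tip low',np.sort(P[m][:,2])[:12].round(3),np.median(l[m]),np.percentile(x[m],[5,95]))
E
```

```text
time: 6.73
eef_pos: [0.651, -0.0516, -0.0051]
ee_rot: [0.259, 0.966, -0.0, -0.001]
contact_force: [0.5, -0.1, -0.4]
width: 0.0851
t 6.73 pos [ 0.651  -0.0516 -0.0051] F [ 0.5 -0.1 -0.4] w 0.0851 q [-0.17  0.42  1.36 -0.    1.36 -1.21]
shift [-0.0002 -0.0004 -0.0151] turn [-0.0009 -0.0012  0.0002]
near tip low [0.053 0.053 0.053 0.055 0.058 0.058 0.058 0.058 0.058 0.059 0.059 0.06 ] 0.061546126770372585 [-0.01429891  0.00832328]
```

View pics/tip5.png

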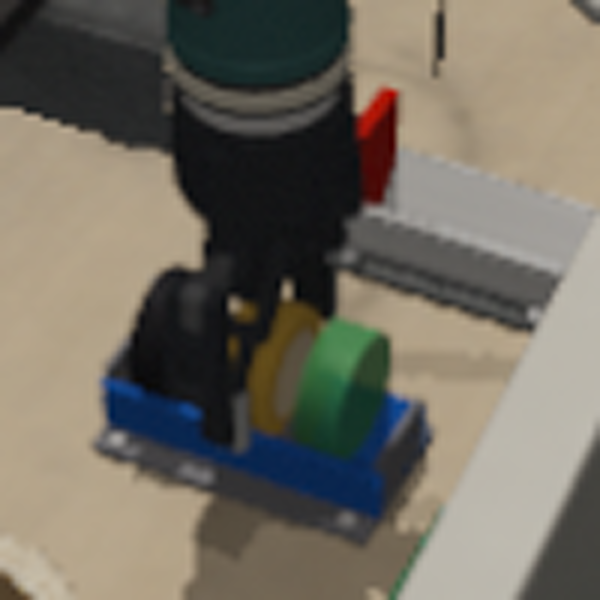

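Picture: the near finger tip is at (228,445), beside the brass part and below its axis; the far finger is behind at (320,300), and no force shows. Grip.

```bash
python3 -m jog '0 0 .004 0 0 0 1;0 0 .004 0 0 0 1;0 0 .004 0 0 0 1;0 0 .004 0 0 0 1;0 0 .004 0 0 0 1;0 0 .004 0 0 0 1' 35
python3 -m jog '0 0 -.015 0 0 0 1;0 0 -.03 0 0 0 1;0 0 -.06 0 0 0 1;0 0 -.09 0 0 0 1;0 0 -.09 0 0 0 1;0 0 -.09 0 0 0 1'
python3 - <<'E'
from h import *
from workcell import bot
# spacer target x=-20 over cradle: 16 mm short of stop; jog vector from rack axis
goal([.651,-.052,.08])
d=bot.snapshot('scene'); np.savez('scene7.npz',**d)
P=cloud(d);H,S,V=cv2.split(cv2.cvtColor(d['color'],cv2.COLOR_RGB2HSV)); m=(H>15)&(H<32)&(S>140)&(V>60); q=P[m]; q=q[np.hypot(q[:,0]-.65,q[:,1]+.055)<.1]
print('brass z',np.nanpercentile(q[:,2],[3,50,97]).round(3),len(q),'ax',np.nanpercentile((q[:,:2]-[.6515,-.0516])@AX,[3,97]).round(4))
E
```

```text
time: 7.28
eef_pos: [0.6519, -0.0524, -0.0072]
ee_rot: [0.259, 0.966, -0.001, 0.001]
contact_force: [-3.1, -2.6, 2.1]
width: 0.0588
time: 7.78
eef_pos: [0.6538, -0.0519, 0.0855]
ee_rot: [0.259, 0.966, 0.0, 0.004]
contact_force: [-0.7, -0.2, -1.4]
width: 0.0589
t 7.78 pos [ 0.6538 -0.0519  0.0855] F [-0.7 -0.2 -1.4] w 0.0589 q [-0.17  0.36  1.26 -0.    1.51 -1.21]
shift [ 0.0024 -0.0015  0.0055] turn [0.0022 0.0069 0.0003]
brass z [0.125 0.167 0.192] 103 ax [-0.0121  0.009 ]
```

```bash
python3 - <<'E'
from h import *
goal([.5688,-.191,.085])
E
```

```text
t 7.83 pos [ 0.6522 -0.0518  0.0829] F [ 0.1  0.  -2. ] w 0.0587 q [-0.17  0.36  1.27 -0.    1.51 -1.21]
shift [ 0.0026 -0.1623 -0.0021] turn [0.0002 0.0024 0.0002]
```

```bash
python3 -m jog '.003 -.02 0 0 0 0 1;.003 -.045 0 0 0 0 1;.003 -.075 0 0 0 0 1;.003 -.105 0 0 0 0 1;.003 -.135 0 0 0 0 1;.003 -.155 0 0 0 0 1;.003 -.162 0 0 0 0 1;.003 -.162 0 0 0 0 1;.003 -.162 0 0 0 0 1;.003 -.162 0 0 0 0 1'
python3 - <<'E'
from h import *
from workcell import bot
goal([.5688,-.191,-.004])
for n in('scene','top'):
    d=bot.snapshot(n); np.savez(n+'8.npz',**d); P=cloud(d);H,S,V=cv2.split(cv2.cvtColor(d['color'],cv2.COLOR_RGB2HSV))
    for k,m in {'brass':(H>15)&(H<32)&(S>140)&(V>60),'red':((H<6)|(H>174))&(S>150)}.items():
        q=P[m]; q=q[(np.hypot(q[:,0]-.57,q[:,1]+.19)<.07)&(q[:,2]>.03)]
        if len(q)>5: print(n,k,len(q),'z',np.percentile(q[:,2],[3,97]).round(3),'ax',np.percentile((q[:,:2]-[.5688,-.191])@AX,[3,97]).round(4),'lat',np.percentile((q[:,:2]-[.5688,-.191])@NY,[3,97]).round(4))
E
```

```text
time: 8.67
eef_pos: [0.5689, -0.1891, 0.0819]
ee_rot: [0.258, 0.966, 0.0, 0.001]
contact_force: [-0.3, -0.4, -2.0]
width: 0.0589
t 8.67 pos [ 0.5689 -0.1891  0.0819] F [-0.3 -0.4 -2. ] w 0.0589 q [-0.42  0.24  1.42  0.    1.48 -1.46]
shift [-0.0008 -0.0018  0.0859] turn [0.0011 0.0008 0.0015]
scene brass 74 z [0.119 0.172] ax [-0.0145 -0.0096] lat [-0.0254  0.0297]
scene red 108 z [0.032 0.073] ax [0.0202 0.028 ] lat [-0.0204  0.0205]
top brass 6 z [0.147 0.161] ax [-0.0123 -0.0102] lat [-0.0251  0.0194]
```

```bash
python3 -m jog '0 -.0018 .025 0 0 0 1;0 -.0018 .05 0 0 0 1;0 -.0018 .07 0 0 0 1;0 -.0018 .08 0 0 0 1;0 -.0018 .086 0 0 0 1;0 -.0018 .088 0 0 0 1;0 -.0018 .088 0 0 0 1;0 -.0018 .088 0 0 0 1'
python3 -m jog '-.002 0 0 0 0 0 1;-.004 0 0 0 0 0 1;-.006 0 0 0 0 0 1;-.006 0 0 0 0 0 1'
```

```text
time: 9.43
eef_pos: [0.5697, -0.1909, -0.0041]
ee_rot: [0.258, 0.966, 0.0, 0.002]
contact_force: [0.4, 0.5, -0.8]
width: 0.0589
time: 9.77
eef_pos: [0.5744, -0.1935, -0.0034]
ee_rot: [0.258, 0.966, 0.0, 0.001]
contact_force: [-4.1, 2.4, 1.6]
width: 0.0591
```

```bash
python3 -m jog '-.002 0 0 0 0 0 1;-.002 0 0 0 0 0 1;-.002 0 0 0 0 0 1'
```

```text
time: 10.02
eef_pos: [0.5742, -0.1933, -0.0035]
ee_rot: [0.258, 0.966, 0.001, -0.001]
contact_force: [-6.2, 4.5, 2.5]
width: 0.0589
```

```bash
python3 -m jog '0 0 .002 0 0 0 1;0 0 .004 0 0 0 1;0 0 .004 0 0 0 1;0 0 .004 0 0 0 1'
python3 -m jog '0 0 0 0 0 0 -.7;0 0 0 0 0 0 -1;0 0 0 0 0 0 -1;0 0 0 0 0 0 -1;0 0 0 0 0 0 -1;0 0 -.03 0 0 0 -1;0 0 -.06 0 0 0 -1;0 0 -.085 0 0 0 -1;0 0 -.085 0 0 0 -1;0 0 -.085 0 0 0 -1'
python3 - <<'E'
from h import *
from workcell import bot
L=np.array([.6515,-.0516])+(-.0423+.0057)*AX
goal([*L,.08])
d=bot.snapshot('scene'); np.savez('scene9.npz',**d); P=cloud(d);H,S,V=cv2.split(cv2.cvtColor(d['color'],cv2.COLOR_RGB2HSV))
m=(H>15)&(H<32)&(S>140)&(V>60); q=P[m]; q=q[(np.hypot(q[:,0]-.575,q[:,1]+.195)<.07)&(q[:,2]>.03)]
print(len(q),'z',np.percentile(q[:,2],[3,97]).round(3),'ax rel stop',(np.percentile(q[:,:2]@AX,[3,97])-(np.array([.5913,-.204])@AX)).round(4),'lat',np.percentile((q[:,:2]-[.5688,-.191])@NY,[3,97]).round(4))
E
```

```text
time: 10.35
eef_pos: [0.5742, -0.1934, -0.0058]
ee_rot: [0.258, 0.966, 0.001, -0.001]
contact_force: [-6.8, 2.6, 7.8]
width: 0.0591
time: 11.18
eef_pos: [0.5759, -0.1943, 0.0818]
ee_rot: [0.258, 0.966, 0.001, 0.002]
contact_force: [0.1, -0.4, -0.2]
width: 0.0855
t 11.18 pos [ 0.5759 -0.1943  0.0818] F [ 0.1 -0.4 -0.2] w 0.0855 q [-0.42  0.26  1.4   0.    1.48 -1.47]
shift [0.0423 0.1615 0.002 ] turn [0.002  0.0029 0.0016]
209 z [0.039 0.085] ax rel stop [-0.0339 -0.007 ] lat [-0.0183  0.0291]
```

```bash
python3 -m jog '.01 .02 0 0 0 .002 -1;.02 .05 0 0 0 .002 -1;.03 .085 0 0 0 .002 -1;.04 .12 0 0 0 .002 -1;.0423 .15 0 0 0 .002 -1;.0423 .1615 0 0 0 .002 -1;.0423 .1615 0 0 0 .002 -1;.0423 .1615 0 0 0 .002 -1;.0423 .1615 0 0 0 .002 -1'
python3 - <<'E'
from h import *
from workcell import bot
L=np.array([.6515,-.0516])+(-.0423+.0057)*AX
d=bot.snapshot('scene'); np.savez('scene10.npz',**d); P=cloud(d);H,S,V=cv2.split(cv2.cvtColor(d['color'],cv2.COLOR_RGB2HSV))
m=(H>40)&(H<85)&(S>90); q=P[m]; q=q[(np.hypot(*(q[:,:2]-L).T)<.06)&(q[:,2]>.06)]
print(len(q),'z',np.percentile(q[:,2],[3,97]).round(3),'ax rel L',(np.percentile(q[:,:2]@AX,[3,97])-L@AX).round(4))
goal([*L,-.008])
E
```

```text
time: 11.98
eef_pos: [0.6176, -0.0341, 0.0788]
ee_rot: [0.26, 0.966, 0.0, -0.001]
contact_force: [1.0, -0.5, -0.0]
width: 0.0857
150 z [0.062 0.083] ax rel L [-0.011   0.0083]
t 12.03 pos [ 0.6177 -0.0344  0.0792] F [-0.1 -0.8 -0.5] w 0.0856 q [-0.15  0.29  1.37  0.    1.49 -1.19]
shift [-0.0015  0.002   0.0872] turn [ 0.0002 -0.0023 -0.0023]
```

```bash
python3 -m jog '-.001 .002 .03 0 -.002 -.002 -1;-.001 .002 .055 0 -.002 -.002 -1;-.001 .002 .075 0 -.002 -.002 -1;-.001 .002 .085 0 -.002 -.002 -1;-.001 .002 .087 0 -.002 -.002 -1;-.001 .002 .087 0 -.002 -.002 -1;-.001 .002 .087 0 -.002 -.002 -1'
python3 -m jog '0 0 0 0 0 0 1;0 0 0 0 0 0 1;0 0 0 0 0 0 1;0 0 0 0 0 0 1;0 0 0 0 0 0 1;0 0 0 0 0 0 1' 35
python3 -m jog '0 0 -.015 0 0 0 1;0 0 -.03 0 0 0 1;0 0 -.06 0 0 0 1;0 0 -.09 0 0 0 1;0 0 -.09 0 0 0 1;0 0 -.09 0 0 0 1;0 0 -.09 0 0 0 1'
python3 - <<'E'
from h import *
# lens lowering spot: spacer reading at stop .5939 axial; lens centre 25 behind, plus 10 mm margin
goal(list(np.array([.5742,-.1935])-.035*AX)+[.085])
E
```

```text
time: 12.62
eef_pos: [0.6205, -0.0338, -0.0062]
ee_rot: [0.259, 0.966, 0.0, 0.001]
contact_force: [0.2, -0.1, 0.5]
width: 0.0858
time: 13.12
eef_pos: [0.6218, -0.0348, -0.0037]
ee_rot: [0.259, 0.966, -0.0, 0.003]
contact_force: [-1.1, -2.7, 5.5]
width: 0.0591
time: 13.7
eef_pos: [0.6208, -0.0344, 0.0857]
ee_rot: [0.259, 0.966, -0.0, 0.003]
contact_force: [0.4, 0.5, -1.6]
width: 0.059
t 13.7 pos [ 0.6208 -0.0344  0.0857] F [ 0.4  0.5 -1.6] w 0.059 q [-0.15  0.28  1.36 -0.    1.5  -1.19]
shift [-0.0043 -0.1611  0.0006] turn [ 0.001   0.0053 -0.001 ]
```

```bash
python3 -m jog '-.004 -.02 0 0 .005 0 1;-.004 -.045 0 0 .005 0 1;-.004 -.075 0 0 .005 0 1;-.004 -.105 0 0 .005 0 1;-.004 -.135 0 0 .005 0 1;-.004 -.155 0 0 .005 0 1;-.004 -.161 0 0 .005 0 1;-.004 -.161 0 0 .005 0 1;-.004 -.161 0 0 .005 0 1;-.004 -.161 0 0 .005 0 1'
python3 - <<'E'
from h import *
from workcell import bot
goal(list(np.array([.5742,-.1935])-.035*AX)+[-.001])
d=bot.snapshot('scene'); np.savez('scene11.npz',**d); P=cloud(d);H,S,V=cv2.split(cv2.cvtColor(d['color'],cv2.COLOR_RGB2HSV))
for k,m in {'brass':(H>15)&(H<32)&(S>140)&(V>60),'green':(H>40)&(H<85)&(S>90)}.items():
    q=P[m]; q=q[(np.hypot(q[:,0]-.56,q[:,1]+.19)<.07)&(q[:,2]>.03)]
    print(k,len(q),'z',np.percentile(q[:,2],[3,97]).round(3),'ax',(np.percentile(q[:,:2]@AX,[3,97])-.5939).round(4),'lat',np.percentile((q[:,:2]-[.5688,-.191])@NY,[3,97]).round(4))
E
```

```text
time: 14.53
eef_pos: [0.5438, -0.1745, 0.0847]
ee_rot: [0.259, 0.966, 0.001, -0.0]
contact_force: [0.1, 0.9, -1.1]
width: 0.0587
t 14.53 pos [ 0.5438 -0.1745  0.0847] F [ 0.1  0.9 -1.1] w 0.0587 q [-0.41  0.18  1.48  0.    1.48 -1.46]
shift [-0.0009 -0.0015  0.0857] turn [ 0.0016 -0.0012  0.0001]
brass 209 z [0.039 0.085] ax [-0.0136  0.013 ] lat [-0.0191  0.0289]
green 106 z [0.125 0.178] ax [-0.0494 -0.0414] lat [-0.0224  0.0222]
```

```bash
python3 -m jog '0 -.0015 .025 0 0 0 1;0 -.0015 .05 0 0 0 1;0 -.0015 .07 0 0 0 1;0 -.0015 .08 0 0 0 1;0 -.0015 .086 0 0 0 1;0 -.0015 .087 0 0 0 1;0 -.0015 .087 0 0 0 1'
python3 -m jog '-.003 0 0 0 0 0 1;-.006 0 0 0 0 0 1;-.009 0 0 0 0 0 1;-.011 0 0 0 0 0 1;-.011 0 0 0 0 0 1;-.011 0 0 0 0 0 1'
```

```text
time: 15.17
eef_pos: [0.5443, -0.1753, -0.0013]
ee_rot: [0.258, 0.966, 0.001, 0.001]
contact_force: [-0.2, 0.1, -1.1]
width: 0.0588
time: 15.67
eef_pos: [0.5538, -0.1809, -0.0012]
ee_rot: [0.258, 0.966, 0.001, 0.001]
contact_force: [-1.0, 1.2, -0.1]
width: 0.0587
```

```bash
python3 -m jog '-.001 0 0 0 0 0 1;-.002 0 0 0 0 0 1;-.003 0 0 0 0 0 1;-.003 0 0 0 0 0 1'
python3 -c "
from workcell import bot; print(bot.observe()['contact_force'])"
```

```text
time: 16.0
eef_pos: [0.5537, -0.181, -0.0014]
ee_rot: [0.259, 0.966, 0.001, -0.003]
contact_force: [-8.3, 4.4, 4.5]
width: 0.0589
[-8.34087862  4.38491215  4.50553923]
```

```bash
python3 -m jog '0 0 .002 0 0 0 1;0 0 .004 0 0 0 1;0 0 .004 0 0 0 1;0 0 .004 0 0 0 1'
python3 -m jog '0 0 0 0 0 0 -.7;0 0 0 0 0 0 -1;0 0 0 0 0 0 -1;0 0 0 0 0 0 -1;0 0 0 0 0 0 -1;0 0 -.03 0 0 0 -1;0 0 -.06 0 0 0 -1;0 0 -.085 0 0 0 -1;0 0 -.085 0 0 0 -1;0 0 -.085 0 0 0 -1'
python3 - <<'E'
from h import *
L=np.array([.6515,-.0516])+(.042+.0057)*AX
goal([*L,.085])
E
```

```text
time: 16.33
eef_pos: [0.5534, -0.1815, -0.0026]
ee_rot: [0.259, 0.966, 0.001, -0.003]
contact_force: [-8.2, 2.1, 11.3]
width: 0.059
time: 17.17
eef_pos: [0.5553, -0.1824, 0.0846]
ee_rot: [0.259, 0.966, 0.001, -0.0]
contact_force: [0.6, -0.2, -0.5]
width: 0.0852
t 17.17 pos [ 0.5553 -0.1824  0.0846] F [ 0.6 -0.2 -0.5] w 0.0852 q [-0.42  0.21  1.45  0.    1.48 -1.46]
shift [-0.0656  0.1614 -0.0003] turn [ 0.0009 -0.0008  0.0003]
```

```bash
python3 -m jog '-.01 .02 0 0 0 0 -1;-.025 .05 0 0 0 0 -1;-.04 .085 0 0 0 0 -1;-.055 .12 0 0 0 0 -1;-.064 .15 0 0 0 0 -1;-.0656 .1614 0 0 0 0 -1;-.0656 .1614 0 0 0 0 -1;-.0656 .1614 0 0 0 0 -1;-.0656 .1614 0 0 0 0 -1'
python3 - <<'E'
from h import *
from workcell import bot
L=np.array([.6515,-.0516])+(.042+.0057)*AX
d=bot.snapshot('scene'); np.savez('scene12.npz',**d); P=cloud(d);H,S,V=cv2.split(cv2.cvtColor(d['color'],cv2.COLOR_RGB2HSV))
q=P[V<60]; q=q[(np.hypot(*(q[:,:2]-L).T)<.05)&(q[:,2]>.055)&(q[:,2]<.09)]
print(len(q),'ring z',np.percentile(q[:,2],[3,97]).round(3),'ax rel L',(np.percentile(q[:,:2]@AX,[3,97])-L@AX).round(4))
for k,m in {'brass':(H>15)&(H<32)&(S>140)&(V>60),'green':(H>40)&(H<85)&(S>90)}.items():
    q=P[m]; q=q[(np.hypot(q[:,0]-.56,q[:,1]+.19)<.07)&(q[:,2]>.03)]
    print(k,len(q),'z',np.percentile(q[:,2],[3,97]).round(3),'ax',(np.percentile(q[:,:2]@AX,[3,97])-.5939).round(4),'lat',np.percentile((q[:,:2]-[.5688,-.191])@NY,[3,97]).round(4))
goal([*L,-.006])
E
```

```text
time: 17.92
eef_pos: [0.6914, -0.0765, 0.0836]
ee_rot: [0.259, 0.966, -0.0, -0.001]
contact_force: [0.2, 0.3, -0.8]
width: 0.0852
142 ring z [0.057 0.083] ax rel L [-0.0081  0.0068]
brass 186 z [0.047 0.084] ax [-0.0133  0.013 ] lat [-0.0108  0.0294]
green 194 z [0.037 0.084] ax [-0.0374 -0.0172] lat [-0.0162  0.0291]
t 17.97 pos [ 0.6915 -0.0768  0.0841] F [ 0.5 -0.2  0.5] w 0.0857 q [-0.19  0.45  1.14  0.    1.55 -1.24]
shift [-0.0006  0.0019  0.0901] turn [-0.0003 -0.0021 -0.0014]
```

Lens seated against the spacer. For the ring I grip 3 mm towards the open-end side, so the 22 mm pads don't overhang on the lens side.

```bash
python3 -m jog '.0025 .002 .03 0 -.002 -.001 -1;.0025 .002 .055 0 -.002 -.001 -1;.0025 .002 .075 0 -.002 -.001 -1;.0025 .002 .087 0 -.002 -.001 -1;.0025 .002 .0905 0 -.002 -.001 -1;.0025 .002 .0905 0 -.002 -.001 -1;.0025 .002 .0905 0 -.002 -.001 -1'
python3 -m jog '0 0 0 0 0 0 1;0 0 0 0 0 0 1;0 0 0 0 0 0 1;0 0 0 0 0 0 1;0 0 0 0 0 0 1;0 0 0 0 0 0 1' 35
python3 -m jog '0 0 -.015 0 0 0 1;0 0 -.03 0 0 0 1;0 0 -.06 0 0 0 1;0 0 -.09 0 0 0 1;0 0 -.09 0 0 0 1;0 0 -.09 0 0 0 1;0 0 -.09 0 0 0 1'
python3 - <<'E'
from h import *
# lens at axial .5700; ring centre 20 behind + grip bias 3 + margin 10
goal(list(np.array([.5537,-.181])-.033*AX)+[.085])
E
```

```text
time: 18.55
eef_pos: [0.6909, -0.0746, -0.0049]
ee_rot: [0.259, 0.966, -0.0, 0.001]
contact_force: [0.1, -0.9, 0.6]
width: 0.0853
time: 19.05
eef_pos: [0.6919, -0.0765, -0.0017]
ee_rot: [0.26, 0.966, -0.001, 0.003]
contact_force: [-2.9, -3.1, 5.9]
width: 0.0588
time: 19.63
eef_pos: [0.6913, -0.0759, 0.0883]
ee_rot: [0.259, 0.966, -0.001, 0.003]
contact_force: [0.2, -0.7, -1.5]
width: 0.0588
t 19.63 pos [ 0.6913 -0.0759  0.0883] F [ 0.2 -0.7 -1.5] w 0.0588 q [-0.19  0.44  1.14 -0.    1.55 -1.24]
shift [ 0.0995 -0.1599  0.0027] turn [-0.0008  0.0066 -0.0014]
```

```bash
python3 -m jog '.015 -.02 0 0 .006 0 1;.03 -.045 0 0 .006 0 1;.05 -.075 0 0 .006 0 1;.07 -.105 0 0 .006 0 1;.088 -.135 0 0 .006 0 1;.097 -.155 0 0 .006 0 1;.0995 -.16 0 0 .006 0 1;.0995 -.16 0 0 .006 0 1;.0995 -.16 0 0 .006 0 1;.0995 -.16 0 0 .006 0 1'
python3 - <<'E'
from h import *
from workcell import bot
goal(list(np.array([.5537,-.181])-.033*AX)+[.001])
d=bot.snapshot('scene'); np.savez('scene13.npz',**d); P=cloud(d);H,S,V=cv2.split(cv2.cvtColor(d['color'],cv2.COLOR_RGB2HSV))
q=P[V<70]; q=q[(np.hypot(q[:,0]-.525,q[:,1]+.165)<.05)&(q[:,2]>.1)&(q[:,2]<.13)]
print(len(q),'ring low z',np.percentile(q[:,2],[3,97]).round(3),'ax',(np.percentile(q[:,:2]@AX,[3,50,97])-.5939).round(4))
E
```

```text
time: 20.47
eef_pos: [0.5257, -0.1637, 0.087]
ee_rot: [0.259, 0.966, -0.0, -0.0]
contact_force: [0.4, 0.4, -1.0]
width: 0.0591
t 20.47 pos [ 0.5257 -0.1637  0.087 ] F [ 0.4  0.4 -1. ] w 0.0591 q [-0.4   0.13  1.53 -0.    1.48 -1.45]
shift [ 0.0001 -0.0009  0.086 ] turn [-0.0003 -0.0004 -0.0005]
24 ring low z [0.118 0.13 ] ax [-0.0648 -0.063  -0.0617]
```

```bash
python3 -m jog '0 -.001 .025 0 0 0 1;0 -.001 .05 0 0 0 1;0 -.001 .07 0 0 0 1;0 -.001 .08 0 0 0 1;0 -.001 .086 0 0 0 1;0 -.001 .0875 0 0 0 1;0 -.001 .0875 0 0 0 1'
python3 -m jog '-.002 0 0 0 0 0 1;-.004 0 0 0 0 0 1;-.006 0 0 0 0 0 1;-.0075 0 0 0 0 0 1;-.0075 0 0 0 0 0 1'
```

```text
time: 21.1
eef_pos: [0.5261, -0.1646, 0.0001]
ee_rot: [0.259, 0.966, -0.0, 0.0]
contact_force: [-0.1, 0.6, -0.4]
width: 0.0586
time: 21.52
eef_pos: [0.5331, -0.1685, 0.0004]
ee_rot: [0.259, 0.966, -0.0, 0.001]
contact_force: [0.5, 0.1, -0.2]
width: 0.0591
```

```bash
python3 -m jog '-.001 0 0 0 0 0 1;-.002 0 0 0 0 0 1;-.002 0 0 0 0 0 1'
```

```text
time: 21.77
eef_pos: [0.5336, -0.1689, 0.0004]
ee_rot: [0.259, 0.966, 0.0, -0.001]
contact_force: [-3.8, 2.2, 2.1]
width: 0.0588
```

Contact. A little more push, seat, release, then retreat towards the open end and push the whole stack with the half-open jaws.

```bash
python3 -m jog '-.002 0 0 0 0 0 1;-.002 0 .002 0 0 0 1;-.002 0 .004 0 0 0 1;-.002 0 .004 0 0 0 1'
python3 -m jog '0 0 0 0 0 0 -.7;0 0 0 0 0 0 -1;0 0 0 0 0 0 -1;0 0 0 0 0 0 -1;0 0 0 0 0 0 -1;0 0 -.03 0 0 0 -1;0 0 -.06 0 0 0 -1;0 0 -.085 0 0 0 -1;0 0 -.085 0 0 0 -1;0 0 -.085 0 0 0 -1'
python3 - <<'E'
from h import *
from workcell import bot
goal([.5336,-.1689,.09])
d=bot.snapshot('scene'); np.savez('scene14.npz',**d); P=cloud(d);H,S,V=cv2.split(cv2.cvtColor(d['color'],cv2.COLOR_RGB2HSV))
for k,m in {'brass':(H>15)&(H<32)&(S>140)&(V>60),'green':(H>40)&(H<85)&(S>90),'black':V<60}.items():
    q=P[m]; q=q[(np.hypot(q[:,0]-.555,q[:,1]+.18)<.06)&(q[:,2]>.03)&(q[:,2]<.09)]
    print(k,len(q),'z',np.percentile(q[:,2],[3,97]).round(3),'ax',(np.percentile(q[:,:2]@AX,[3,97])-.5939).round(4),'lat',np.percentile((q[:,:2]-[.5688,-.191])@NY,[3,97]).round(4))
cv2.imwrite('pics/stack.png',cv2.resize(d['color'][60:140,220:320,::-1],(800,600),interpolation=cv2.INTER_CUBIC))
E
```

```text
time: 22.1
eef_pos: [0.5344, -0.1696, -0.0004]
ee_rot: [0.259, 0.966, 0.0, -0.002]
contact_force: [-11.4, 3.4, 15.9]
width: 0.0588
time: 22.93
eef_pos: [0.5362, -0.1704, 0.0866]
ee_rot: [0.259, 0.966, -0.0, 0.0]
contact_force: [1.4, 0.6, -0.3]
width: 0.0854
t 22.93 pos [ 0.5362 -0.1704  0.0866] F [ 1.4  0.6 -0.3] w 0.0854 q [-0.41  0.16  1.5  -0.    1.48 -1.46]
shift [ 0.003  -0.     -0.0034] turn [-0.0003  0.0008  0.0004]
brass 176 z [0.048 0.085] ax [-0.012   0.0131] lat [-0.0116  0.0294]
green 140 z [0.047 0.085] ax [-0.0367 -0.0157] lat [-0.01    0.0303]
black 215 z [0.035 0.084] ax [-0.0541 -0.0219] lat [-0.0199  0.0308]
```

View pics/stack.png

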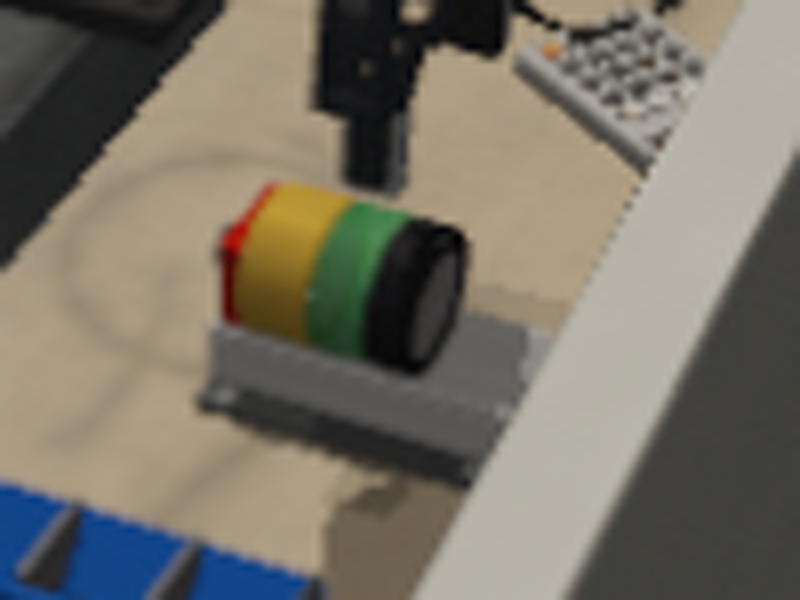

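The picture shows red stop (230,270), brass (290,260), green (350,280) and black ring (415,295) closed up with no visible gap. I'll check arm clearance over the wall before a final light push on the ring.

```bash
python3 - <<'E'
from h import *
from workcell import bot
d=bot.snapshot('top'); P=cloud(d).reshape(-1,3); s=P[:,:2]@AX
for a in np.arange(.30,.62,.03):
    m=(abs(s-a)<.01)&(P[:,2]>.36); 
    if m.sum()>5: print(a.round(2),m.sum(),np.percentile(P[m],[5,95],axis=0).round(3).tolist())
goal([.5055,-.1527,.09])
E
```

```text
0.3 532 [[0.281, -0.11, 0.519], [0.328, -0.033, 0.544]]
0.33 475 [[0.309, -0.12, 0.504], [0.355, -0.047, 0.531]]
0.36 503 [[0.338, -0.133, 0.477], [0.388, -0.051, 0.518]]
0.39 538 [[0.361, -0.151, 0.488], [0.416, -0.063, 0.507]]
0.42 177 [[0.385, -0.167, 0.449], [0.448, -0.071, 0.502]]
0.45 172 [[0.412, -0.179, 0.443], [0.475, -0.083, 0.5]]
0.48 175 [[0.44, -0.19, 0.443], [0.503, -0.095, 0.497]]
0.51 529 [[0.472, -0.199, 0.38], [0.527, -0.11, 0.494]]
0.54 544 [[0.498, -0.214, 0.476], [0.555, -0.122, 0.492]]
0.57 390 [[0.525, -0.226, 0.471], [0.581, -0.134, 0.488]]
0.6 54 [[0.537, -0.284, 0.368], [0.551, -0.231, 0.466]]
t 23.03 pos [ 0.534  -0.1694  0.0832] F [-0.4  0.2 -1.6] w 0.0852 q [-0.41  0.16  1.51 -0.    1.48 -1.46]
shift [ 0.0331  0.0003 -0.0066] turn [-0.0012 -0.0059  0.0004]
```

```bash
python3 -m jog '.015 0 0 0 -.006 0 .06;.033 0 0 0 -.006 0 .06;.033 0 0 0 -.006 0 .06;.033 0 0 0 -.006 0 .06;.033 0 .02 0 -.006 0 .06;.033 0 .04 0 -.006 0 .06;.033 0 .06 0 -.006 0 .06;.033 0 .07 0 -.006 0 .06;.033 0 .073 0 -.006 0 .06;.033 0 .073 0 -.006 0 .06' 20
python3 -m jog '-.003 0 0 0 0 0 .06;-.006 0 0 0 0 0 .06;-.009 0 0 0 0 0 .06;-.012 0 0 0 0 0 .06;-.012 0 0 0 0 0 .06'
```

```text
time: 23.87
eef_pos: [0.5045, -0.1527, 0.0091]
ee_rot: [0.259, 0.966, -0.0, -0.001]
contact_force: [-0.4, -0.2, 0.3]
width: 0.0402
time: 24.28
eef_pos: [0.5161, -0.1594, 0.01]
ee_rot: [0.259, 0.966, -0.001, -0.0]
contact_force: [0.2, 0.1, 0.1]
width: 0.0399
```

```bash
python3 -m jog '-.002 0 0 0 0 0 .06;-.004 0 0 0 0 0 .06;-.006 0 0 0 0 0 .06;-.006 0 0 0 0 0 .06'
```

```text
time: 24.62
eef_pos: [0.5189, -0.1612, 0.0102]
ee_rot: [0.259, 0.966, -0.0, -0.004]
contact_force: [-7.3, 3.9, 5.8]
width: 0.0399
```

```bash
python3 -m jog '-.002 0 0 0 0 0 .06;-.003 0 0 0 0 0 .06;-.003 0 0 0 0 0 .06'
python3 -m jog '.004 0 0 0 0 0 .06;.012 0 0 0 0 0 .06;.014 0 0 0 0 0 .06;.014 0 -.03 0 0 0 .06;.014 0 -.07 0 0 0 .06;.014 0 -.11 0 0 0 .06;.014 0 -.15 0 0 0 .06;.014 0 -.15 0 0 0 .06;.014 0 -.15 0 0 0 .06'
python3 - <<'E'
from h import *
from workcell import bot
s=bot.observe(); print(s['time'],s['eef_pos'],s['contact_force'])
d=bot.snapshot('scene'); np.savez('scene15.npz',**d); P=cloud(d);H,S,V=cv2.split(cv2.cvtColor(d['color'],cv2.COLOR_RGB2HSV))
for k,m in {'brass':(H>15)&(H<32)&(S>140)&(V>60),'green':(H>40)&(H<85)&(S>90),'black':V<60}.items():
    q=P[m]; q=q[(np.hypot(q[:,0]-.555,q[:,1]+.18)<.06)&(q[:,2]>.03)&(q[:,2]<.09)]
    print(k,len(q),'z',np.percentile(q[:,2],[3,97]).round(3),'ax',(np.percentile(q[:,:2]@AX,[3,97])-.5939).round(4),'lat',np.percentile((q[:,:2]-[.5688,-.191])@NY,[3,97]).round(4))
cv2.imwrite('pics/final.png',cv2.resize(d['color'][75:123,240:304,::-1],(800,600),interpolation=cv2.INTER_CUBIC))
E
```

```text
time: 24.87
eef_pos: [0.5186, -0.161, 0.0102]
ee_rot: [0.259, 0.966, 0.001, -0.007]
contact_force: [-8.0, 4.4, 6.6]
width: 0.0401
time: 25.62
eef_pos: [0.5107, -0.1557, 0.1645]
ee_rot: [0.259, 0.966, 0.0, -0.003]
contact_force: [0.5, 0.6, -0.2]
width: 0.0402
25.6167 [ 0.51066206 -0.1556647   0.164488  ] [ 0.49251192  0.56211192 -0.20108523]
brass 178 z [0.046 0.085] ax [-0.0126  0.0131] lat [-0.0112  0.0291]
green 137 z [0.047 0.085] ax [-0.0368 -0.0156] lat [-0.0091  0.0302]
black 219 z [0.034 0.084] ax [-0.0535 -0.0204] lat [-0.0211  0.0303]
```

View pics/final.png

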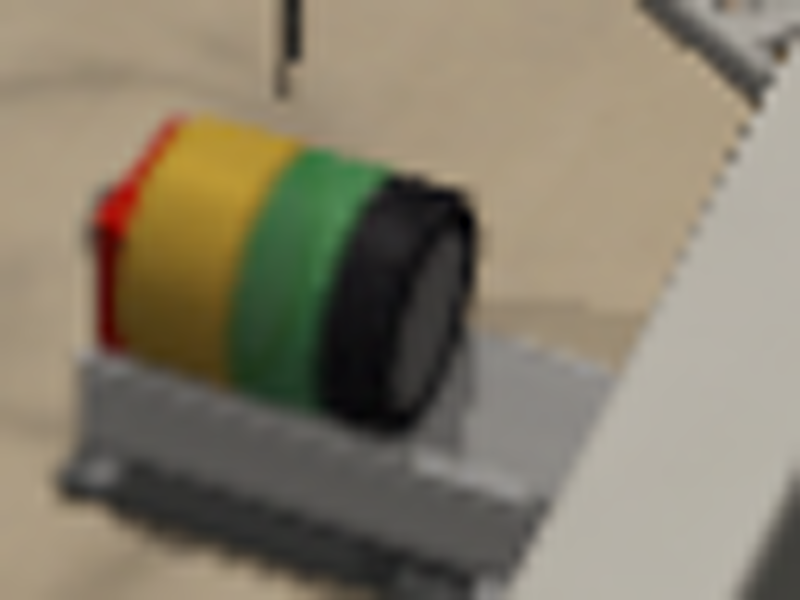

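The picture shows stop (110,270), brass (190,250), green (290,280) and black (400,310), lying level and closed with no gaps. The arm is clear.

```bash
python3 -c "
from workcell import bot; print(bot.hand_in())"
```

```text
the job is handed in; nothing more can be done
None
```

I moved the spacer, lens and retaining ring from the rack into the cradle in that order. Each part was gripped across its diameter and pushed against the one before it with about 8–12 N. I then released the ring, pushed it lightly with half-open jaws, retreated and handed in at about 26 s.

**Last checks:**
- **Final push:** at about 9 N the stack did not move any further.
- **Closure:** the last picture shows stop, brass, green and black closed up with no visible gap, and the arm about 0.1 m clear. Depth gives about 26, 21 and 17 mm of visible length, consistent with 28 + 22 + 18.
- **Lying in the V:** all three tops measure 84–85 mm, against 82.4 mm expected. That is within camera error.

**Disagreement:** the reported TCP height read about 37 mm lower than the fingertips seen by the camera. Half-closing to 54 mm without touching the part confirmed that the fingers were still above it. After that I set heights by camera and contact, so some reported z values are slightly negative. I did not find the cause.

**Not measured:** forearm clearance over the divider was only estimated from the top camera, at about 25 mm. No sign of contact appeared.

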